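# Fetch the cleaned board out of the dip tank with the hook rod

## Task

Take the hook rod by its orange grip, reach down into the drained dip tank where the basket holding the small green circuit board hangs, lift that basket out by its wire bail, and set it down upright in the blue drip tray with the hook. Then unhook and hang the rod back on the two rails of its green stand, and let go. Do not touch the basket with the gripper.

Things in the scene. Friction and masses are not known exactly. Their poses are not given: they have to be found in the camera images.
- hook_rod: Loose rod, hangs upright in its stand. Origin: shaft axis at underside of flange (50 x 64 x 4 thick; yellow stripe on hook side, +x); z up. Orange grip 20 x 20, z 4 to 50: hold at 30. Shaft 6 dia. down to an upturned U hook towards +x: bar centre lowest at x 12, z -110 (a hung wire's centre: z -105); tip bar centre x 24, top z -93; clear gap shaft to tip 18; lowest point z -113. All mm.
- board_basket: Wanted loose basket, 120 g, green board in it. Origin: centre of underside, z up. 72 (x) x 56 (y) x 19 high, lips out to y +-39; yellow 4 mm wire bail at x 0, its top a level bar along y, 40 long, centre z 60. Hangs by its lips in one of two fixed tanks, origin 6 above table; tank inside 112 (x) x 86 (y), rim 135 above table, same yaw, centred within 5. Lifts straight up. Not the black relay's basket. mm.
- drip_tray: Fixed blue open drip tray, 160 (x) x 140 (y) x 15 mm high, walls and floor 4 mm. Origin: centre of its underside, on the table; inner floor 4 mm above it. It stands on the robot's left or right, the rod stand on the other side.
- rod_stand: Fixed green stand: base and two upright rails 80 long (x), 12 thick, 130 mm high, centred at y = +-28 mm, clear gap 44 mm, open at both ends and on top. Origin: centre of its underside, on the table. The rod hangs with its flange across both rail tops (rod origin 130 mm above the stand's), shaft over the stand's middle, hook in the gap, rod x along stand x.
Things that resemble listed ones, but are neither listed nor needed, are in the scene too. Leave any purple look-alike of the hook_rod alone. Leave any pink look-alike of the board_basket alone.

How it is judged:
By the outcome, as a careful person would: the job done as asked, in the order asked, and still so for the second after the job is handed in, with the robot touching nothing.
It also fails if it takes over 69 s, if anything falls off the work surface, if the arm or the gripper's body presses on something with over 40 N, if the wrist force passes 120 N, or if a joint passes its speed limit or range.

## Robot

A 7-joint arm with a two-finger parallel gripper is mounted at the origin on the work surface. World frame = base frame: x ahead of the robot, y to its left, z up, the work surface at z = 0. Lengths are in m, angles in rad, forces in N, time in s.
With the tool pointing down it reaches from about 0.4 to 0.9 m from the base axis. Payload 5.5 kg.
Tool frame: the origin (TCP) lies between the finger pads; the fingertips stand arm.tcp_to_tips ahead of it and the grasp point (between the pads) lies 2 mm behind it (arm.tcp_to_tips is the distance from the TCP to the fingertips, in m); y points along the fingers, x is the direction in which the jaws open and shut, and the axes are right-handed (so a half turn about y gives the same grasp; the last joint's range is limited). The gripper opens to 85 mm and grips with 20 to 120 N. Pads are 22 mm wide; open, the fingers measure 114 mm over their backs; the gripper's body (76 mm by 85 mm) begins 54 mm behind the grasp point. The pads swing forward as they close: fully open they stand 13 mm farther back than shut.
Start: joints at [1.579, 0.501, -0.427, 1.55, 0.221, 1.138, -0.21], TCP at [0.164, -0.629, 0.248] pointing down, gripper open.
Joint ranges: [-2.88, 2.88], [-0.31, 2.03], [-1.54, 1.56], [0.2, 2.42], [-1.41, 4.55], [0.19, 2.02], [-2.57, 2.57]. Speed limits (rad/s): [2.57, 2.57, 3.14, 3.14, 3.14, 3.14, 3.14].

## Interface

Orientations are given as a rotation vector (axis times angle).
In Python, from station import sensors, snapshot, camera_params, arm gives the robot as it stands. The module is installed in compiled form; this text tells all that it offers.
- The arm moves only by the tool play_rows, never from a script. Its argument "deltas" is a list of rows, each an object of numbers: "tx", "ty", "tz": the shift along the tool's x, y, z in m; "spin": the turn about the tool's y in degrees. In form: [{"tx": .., "ty": .., "tz": .., "spin": ..}, ...]. A call has 1 to 12 rows; each row is the pose to reach, as a shift and turn from the pose commanded when the call began, along the tool's axes at that moment; what a row does not reach only later rows make up. A row lasts 1/12 s, in which the tool goes at most 41.7 mm and 7.16 degrees, less where a joint would pass 70% of its speed; a pose out of reach is approached as far as the arm can. A call with a gripper value outside its range is refused whole. "gripper" is the closure, from -1 (fully open) to 1 (shut), set as the call begins (left out, the last holds). The fingers move at their own pace and stop on an object; "grip_force" is the grip in N (left out, the last holds). Time passes only in rows, so rows that repeat a pose let the fingers close. It gives the time, the measured TCP pose, the force and the opening at its end, in the units of the state.
- sensors.observe(): the state, without advancing time (a new reading comes with each control period).
- snapshot(name): name is "side" or "top"; returns the picture (400x640x3 uint8, blue, green, red); there is no depth.
- camera_params(name): a dict with "intrinsics" (3x3 intrinsics, pixels), "R" (3x3) and "t" (3): a world point X has camera coordinates R X + t. Camera axes: x right, y down, z forward; pixel columns grow to the right and rows downward; lengths in m; the calibration is good to about 2 mm. A picture is of the moment at which its call begins. camera_params takes no time and is no camera call.
- arm.close_job(): hands the job in, once; it reports no verdict.
The state is a dict: "time": time; "q": joint angles; "dq": joint speeds; "tau": joint torques, N m; "position": TCP position; "ee_rot": TCP orientation; "contact_force": force on the tool from outside, world axes, zero at the start; "ft_torque": the same for the moment, N m; "gripper_width": finger opening in m.
Only numpy, scipy, OpenCV 4.12 (cv2) and the standard library are available. Lean on these libraries where they do the work, as an engineer would, in place of code of your own. Each camera call takes 0.05 s, during which the arm holds its last target. There are 200 camera calls.

## Working session

There is one attempt and no reset: what is moved stays moved. The work goes in short steps, Python scripts to look and compute and a tool call to move; the robot and the scene stay as the last step left them, time stands still between calls to the robot, and variables do not carry over. Pictures are saved under pics/ and viewed, about 8 in all and at most 12, crops included, and the job is handed in when it is done.

Besides the shell and the picture viewer there is one more tool, called after ">>>" as name(argument=value, ...) on one line, values as JSON. play_rows: Moves the arm, as the interface text tells. Its arguments: {"type":"object","properties":{"deltas":{"type":"array","items":{"type":"object","properties":{"tx":{"type":"number"},"ty":{"type":"number"},"tz":{"type":"number"},"spin":{"type":"number"}}}},"gripper":{"type":"number"},"grip_force":{"type":"number"}},"required":["deltas"]}

```bash
mkdir -p pics
python3 - <<'E'
from station import sensors,snapshot,camera_params,arm
import cv2,numpy as np
for n in("side","top"):
    cv2.imwrite(f"pics/{n}0.png",snapshot(n)); p=camera_params(n); print(n,{k:np.round(v,4).tolist() for k,v in p.items()})
s=sensors.observe();print({k:np.round(v,4) for k,v in s.items()},arm.tcp_to_tips)
E
```

```text
side {'intrinsics': [[516.581, 0.0, 318.2304], [0.0, 516.581, 197.3553], [0.0, 0.0, 1.0]], 'R': [[-0.9731, 0.2305, -0.0021], [0.1388, 0.5784, -0.8039], [-0.1841, -0.7825, -0.5948]], 't': [0.4171, 0.0356, 1.3833]}
top {'intrinsics': [[497.7529, 0.0, 319.5692], [0.0, 497.7529, 205.0035], [0.0, 0.0, 1.0]], 'R': [[-0.0019, -1.0, 0.0045], [-0.9797, 0.0009, -0.2004], [0.2004, -0.0048, -0.9797]], 't': [-0.015, 0.4699, 1.4178]}
{'time': np.float64(0.1), 'q': array([ 1.5792,  0.5017, -0.4268,  1.5514,  0.2208,  1.1383, -0.2103]), 'dq': array([ 0.0006, -0.0004, -0.0025, -0.002 ,  0.0006, -0.0001, -0.0009]), 'tau': array([-1.03000e-02, -5.70807e+01, -5.83840e+00, -2.81741e+01,
        1.04000e-02,  5.60000e-03, -0.00000e+00]), 'position': array([ 0.1636, -0.6284,  0.2474]), 'ee_rot': array([-1.3179,  1.0205, -1.0181]), 'contact_force': array([0.3945, 0.23  , 0.5322]), 'ft_torque': array([ 0.0558, -0.0539, -0.0422]), 'gripper_width': np.float64(0.0857)} 0.017
```

View pics/side0.png

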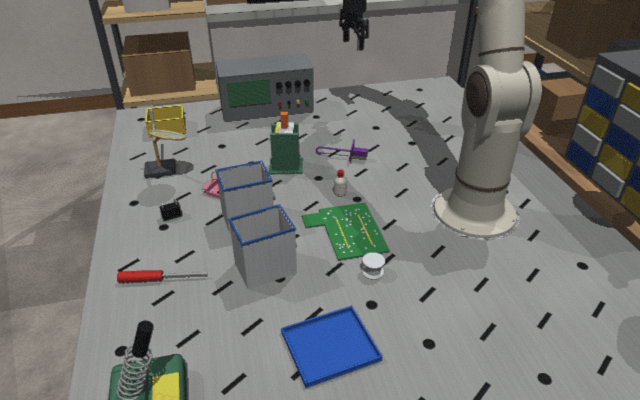

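View pics/top0.png

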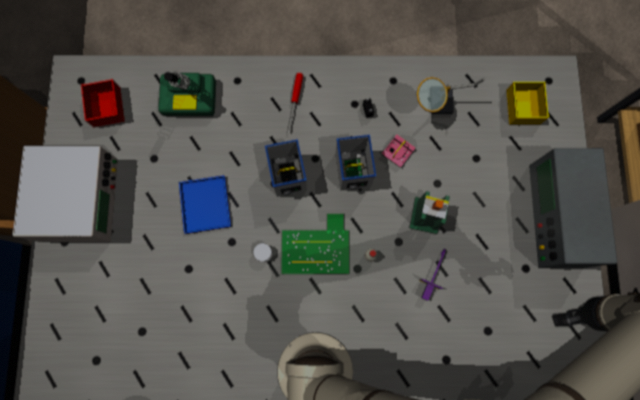

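The side view shows the tanks at (245,190) and (263,245), the stand at (285,145), the tray at (330,345) and the purple rod at (345,152). In the top view the tanks are at (286,167) and (355,162), the stand with the orange grip at (430,212), the tray at (206,205) and the pink basket at (400,150). I'll enlarge the tanks and the stand to tell the baskets apart.

Run:
```python
import cv2,numpy as np
t=cv2.imread("pics/top0.png");s=cv2.imread("pics/side0.png")
f=lambda im,x,y,w,h,k:cv2.resize(im[y:y+h,x:x+w],None,fx=k,fy=k,interpolation=cv2.INTER_CUBIC)
a=f(t,258,125,130,75,6);b=f(t,400,185,65,60,5);c=f(s,210,100,105,60,4)
o=np.zeros((450+300,800,3),np.uint8);o[:450,:780]=a;o[450:750,:325]=b;o[450:690,330:750]=c
o=cv2.convertScaleAbs(o,alpha=1.6)
cv2.imwrite("pics/c1.png",o[:600] if 0 else cv2.resize(o,(640,600)))
```

```text
(no output)
```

View pics/c1.png

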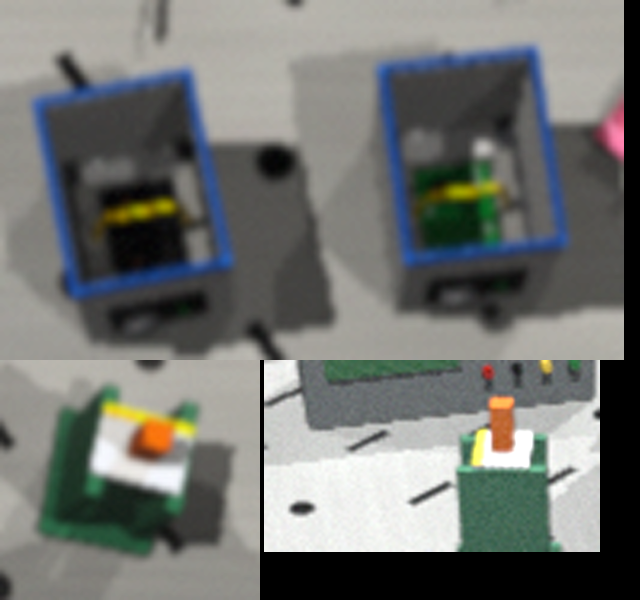

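The basket in the right-hand tank, top view (355,162), holds the green board with its bail in view. The left tank (286,167) holds the black relay and the pink basket stands on the table, so the right tank is the one. The rod's stripe is on the far (+x) side. Next I compute the poses.

```bash
cat > h.py <<'E'
import numpy as np,cv2
from scipy.spatial.transform import Rotation as Ro
from station import sensors,snapshot,camera_params,arm
def back(n,uv,z):
    p=camera_params(n);K,R,t=[np.array(p[k]) for k in("intrinsics","R","t")]
    uv=np.atleast_2d(uv).astype(float);d=(np.linalg.inv(K)@np.c_[uv,np.ones(len(uv))].T).T@R
    c=-R.T@t;return c+d*((z-c[2])/d[:,2])[:,None]
def proj(n,X):
    p=camera_params(n);K,R,t=[np.array(p[k]) for k in("intrinsics","R","t")]
    q=(np.atleast_2d(X)@R.T+t)@K.T;return q[:,:2]/q[:,2:]
def tool():
    s=sensors.observe();M=Ro.from_rotvec(s["ee_rot"]).as_matrix();return s,M
def go(target,yaw_x=None):
    "shift in tool axes to world target; spin so that tool x has world yaw (deg), mod 180"
    s,M=tool();d=M.T@(np.array(target)-s["position"])
    yaw=np.degrees(np.arctan2(M[1,0],M[0,0]))
    print("d tool mm",np.round(d*1e3,1),"yaw tool x",round(yaw,2),"F",np.round(s["contact_force"],1),"t",round(float(s["time"]),2),"w",round(float(s["gripper_width"]),4))
    if yaw_x is not None: print("spin (y down => -dyaw):",-(((yaw_x-yaw)+90)%180-90))
E
python3 - <<'E'
from h import *
t=cv2.imread("pics/top0.png");s=cv2.imread("pics/side0.png")
def rect(n,im,box,lo,hi,z,hull=True):
    x,y,w,h=box;hs=cv2.cvtColor(im,cv2.COLOR_BGR2HSV);m=cv2.inRange(hs,lo,hi)
    mm=np.zeros_like(m);mm[y:y+h,x:x+w]=m[y:y+h,x:x+w]
    v,u=np.nonzero(mm);P=back(n,np.c_[u,v],z)
    r=cv2.minAreaRect((P[:,:2]*1000).astype(np.float32));print(n,len(u),"c",np.round(r[0],1),"size",np.round(r[1],1),"ang",round(r[2],1));return r
B=((100,120,60),(125,255,255))
print("tankR");rect("top",t,(333,128,45,66),*B,.135);rect("side",s,(212,160,62,32),*B,.135)
print("tray");rect("top",t,(170,165,70,80),*B,.015)
rect("side",s,(270,300,120,90),*B,.015)
Y=((22,150,90),(34,255,255))
print("bail");rect("top",t,(340,145,28,35),*Y,.066)
print("stripe");rect("top",t,(415,185,40,45),*Y,.134);rect("side",s,(268,120,34,20),*Y,.134)
O=((3,150,100),(16,255,255))
print("orange");rect("top",t,(415,185,40,45),*O,.18)
c=np.array([[105,405],[195,430],[190,492],[92,475]])
print("flange",np.round(back("top",np.c_[400+c[:,0]/4-.4,185+(c[:,1]-360)/4-.4],.134)*1e3,1).tolist())
ss,M=tool();print(np.round(M,3))
E
```

```text
tankR
top 281 c [ 590.1 -118. ] size [123.2  96.8] ang 7.3
side 206 c [ 593.1 -112.4] size [124.4 101.3] ang 7.7
tray
top 2452 c [482.1 330.8] size [164.7 141.2] ang 8.9
side 5008 c [485.4 338.8] size [161.4 149.1] ang 9.0
bail
top 13 c [ 589.7 -126.3] size [ 4.  23.9] ang 9.8
stripe
top 43 c [ 468.8 -340. ] size [59.9  7.3] ang 76.5
side 16 c [ 470.3 -340.1] size [53.4  4.6] ang 74.9
orange
top 48 c [ 445.4 -333.4] size [18.8 16.7] ang 87.2
flange [[477.9, -310.8, 134.0], [460.1, -372.5, 134.0], [416.4, -366.7, 134.0], [428.4, -299.6, 134.0]]
[[ 0.252 -0.     0.968]
 [-0.968  0.002  0.252]
 [-0.002 -1.     0.   ]]
```

```bash
python3 -c "
from h import *
go([.4465,-.335,.26],-104)"
```

```text
d tool mm [-212.7  -12.2  347.7] yaw tool x -75.4 F [0.4 0.2 0.5] t 0.1 w 0.0857
spin (y down => -dyaw): 28.599595933944315
```

>>> play_rows(deltas=[{"tx": -0.0355,"ty": -0.012,"tz": 0.058,"spin": 4.8},{"tx": -0.071,"ty": -0.012,"tz": 0.116,"spin": 9.6},{"tx": -0.1065,"ty": -0.012,"tz": 0.174,"spin": 14.3},{"tx": -0.142,"ty": -0.012,"tz": 0.232,"spin": 19},{"tx": -0.1775,"ty": -0.012,"tz": 0.29,"spin": 23.8},{"tx": -0.213,"ty": -0.012,"tz": 0.348,"spin": 28.6},{"tx": -0.213,"ty": -0.012,"tz": 0.348,"spin": 28.6},{"tx": -0.213,"ty": -0.012,"tz": 0.348,"spin": 28.6},{"tx": -0.213,"ty": -0.012,"tz": 0.348,"spin": 28.6},{"tx": -0.213,"ty": -0.012,"tz": 0.348,"spin": 28.6},{"tx": -0.213,"ty": -0.012,"tz": 0.348,"spin": 28.6},{"tx": -0.213,"ty": -0.012,"tz": 0.348,"spin": 28.6}], gripper=-1)

```text
time: 1.1
position: [0.4487, -0.3324, 0.2602]
ee_rot: [-1.086, 1.383, -1.382]
contact_force: [-1.1, 0.5, -0.2]
gripper_width: 0.0853
```

Run:
```python
from h import *
go([.4465,-.335,.158],-104)
s=snapshot("side");t=snapshot("top")
f=lambda im,x,y,w,h,k:cv2.resize(im[y:y+h,x:x+w],None,fx=k,fy=k,interpolation=cv2.INTER_CUBIC)
a=f(s,230,60,110,130,4);b=f(t,390,165,85,130,4)
cv2.imwrite("pics/c2.png",cv2.convertScaleAbs(np.hstack([a,b]),alpha=1.5))
```

```text
d tool mm [  3.2 102.2  -1.5] yaw tool x -103.65 F [-1.1  0.5 -0.2] t 1.1 w 0.0853
spin (y down => -dyaw): 0.34590587226004743
```

View pics/c2.png

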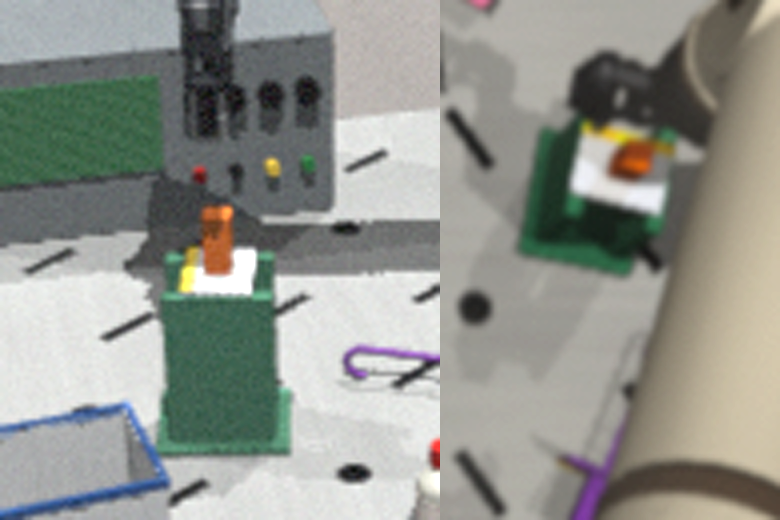

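The gripper is above the orange grip (side crop (218,240), pads at (205,110)). I check the lateral offset numerically from the orange pixels.

Run:
```python
from h import *
s=cv2.imread("pics/side0.png");hs=cv2.cvtColor(s,cv2.COLOR_BGR2HSV)
m=cv2.inRange(hs,(3,150,70),(16,255,255))[100:140,270:300];v,u=np.nonzero(m)
print("orange px",u.mean()+270,v.mean()+100,v.min()+100,v.max()+100)
def cen(n,c,yaw=np.radians(-14)):
    R=np.array([[np.cos(yaw),-np.sin(yaw)],[np.sin(yaw),np.cos(yaw)]])
    X=np.array([[*(np.array(c)+R@[a,b]),z] for a in(-.01,.01) for b in(-.01,.01) for z in(.134,.18)])
    h=cv2.convexHull(proj(n,X).astype(np.float32));M=cv2.moments(h);return np.array([M["m10"]/M["m00"],M["m01"]/M["m00"]])
t=cv2.imread("pics/top0.png");ht=cv2.cvtColor(t,cv2.COLOR_BGR2HSV)
mt=cv2.inRange(ht,(3,150,70),(16,255,255))[185:230,415:455];vt,ut=np.nonzero(mt)
from scipy.optimize import least_squares
oS=[u.mean()+270,v.mean()+100];oT=[ut.mean()+415,vt.mean()+185]
for f in (lambda c:cen("side",c)-oS,lambda c:cen("top",c)-oT): print(least_squares(f,[.446,-.335],diff_step=1e-3).x)
```

```text
orange px 283.8085106382979 118.96808510638297 112 127
[ 0.44917218 -0.336595  ]
[ 0.44921233 -0.33768028]
```

>>> play_rows(deltas=[{"tx": 0.0045,"ty": 0.03,"tz": 0.001,"spin": 0.3},{"tx": 0.0045,"ty": 0.055,"tz": 0.001,"spin": 0.3},{"tx": 0.0045,"ty": 0.08,"tz": 0.001,"spin": 0.3},{"tx": 0.0045,"ty": 0.095,"tz": 0.001,"spin": 0.3},{"tx": 0.0045,"ty": 0.102,"tz": 0.001,"spin": 0.3},{"tx": 0.0045,"ty": 0.102,"tz": 0.001,"spin": 0.3},{"tx": 0.0045,"ty": 0.102,"tz": 0.001,"spin": 0.3}])

```text
time: 1.78
position: [0.4463, -0.3408, 0.1585]
ee_rot: [-1.08, 1.392, -1.392]
contact_force: [0.6, -0.4, 0.4]
gripper_width: 0.0852
```

>>> play_rows(deltas=[{"ty": 0},{"ty": 0},{"ty": 0},{"ty": 0},{"ty": 0},{"ty": 0},{"ty": 0},{"ty": 0},{"ty": 0},{"ty": 0}], gripper=1, grip_force=70)

```text
validation failed for argument at $.de...
```

```bash
python3 -c "
from h import *
go([.449,-.337,.158],-104)"
```

```text
d tool mm [-4.4  0.5  1.7] yaw tool x -104.41 F [ 0.6 -0.4  0.4] t 1.78 w 0.0852
spin (y down => -dyaw): -0.40606602431469696
```

>>> play_rows(deltas=[{"tx": -0.003,"ty": 0.0,"tz": 0.002,"spin": 0},{"tx": -0.003,"ty": 0.0,"tz": 0.002,"spin": 0},{"tx": -0.003,"ty": 0.0,"tz": 0.002,"spin": 0},{"tx": -0.003,"ty": 0.0,"tz": 0.002,"spin": 0}])

```text
time: 2.12
position: [0.45, -0.3376, 0.1592]
ee_rot: [-1.081, 1.389, -1.392]
contact_force: [-0.3, -0.3, -0.7]
gripper_width: 0.0854
```

>>> play_rows(deltas=[{"tx": 0,"ty": 0,"tz": 0,"spin": 0},{"tx": 0,"ty": 0,"tz": 0,"spin": 0},{"tx": 0,"ty": 0,"tz": 0,"spin": 0},{"tx": 0,"ty": 0,"tz": 0,"spin": 0},{"tx": 0,"ty": 0,"tz": 0,"spin": 0},{"tx": 0,"ty": 0,"tz": 0,"spin": 0},{"tx": 0,"ty": 0,"tz": 0,"spin": 0},{"tx": 0,"ty": 0,"tz": 0,"spin": 0},{"tx": 0,"ty": 0,"tz": 0,"spin": 0},{"tx": 0,"ty": 0,"tz": 0,"spin": 0}], gripper=1, grip_force=70)

```text
time: 2.95
position: [0.4497, -0.3374, 0.1584]
ee_rot: [-1.08, 1.39, -1.391]
contact_force: [0.5, 0.3, 1.5]
gripper_width: 0.0191
```

```bash
python3 -c "
from h import *
go([.449,-.337,.158],-104)"
```

```text
d tool mm [-0.2  0.4 -0.8] yaw tool x -104.29 F [0.5 0.3 1.5] t 2.95 w 0.0191
spin (y down => -dyaw): -0.29323549104580593
```

The rod is gripped, with a width of 19 mm. Next I lift it and locate the bail more precisely.

>>> play_rows(deltas=[{"tx": 0,"ty": -0.01,"tz": 0,"spin": 0},{"tx": 0,"ty": -0.03,"tz": 0,"spin": 0},{"tx": 0,"ty": -0.055,"tz": 0,"spin": 0},{"tx": 0,"ty": -0.08,"tz": 0,"spin": 0},{"tx": 0,"ty": -0.105,"tz": 0,"spin": 0},{"tx": 0,"ty": -0.13,"tz": 0,"spin": 0},{"tx": 0,"ty": -0.15,"tz": 0,"spin": 0},{"tx": 0,"ty": -0.16,"tz": 0,"spin": 0},{"tx": 0,"ty": -0.16,"tz": 0,"spin": 0},{"tx": 0,"ty": -0.16,"tz": 0,"spin": 0}])

```text
time: 3.78
position: [0.4492, -0.3373, 0.3181]
ee_rot: [-1.081, 1.391, -1.391]
contact_force: [-0.4, -1.0, -1.4]
gripper_width: 0.0192
```

Run:
```python
from h import *
t=cv2.imread("pics/top0.png");hs=cv2.cvtColor(t,cv2.COLOR_BGR2HSV)
m=cv2.inRange(hs,(20,100,50),(36,255,255));m2=m[145:185,338:374]
v,u=np.nonzero(m2);P=back("top",np.c_[u+338,v+145],.066)
print(len(u),np.round(P.mean(0)*1e3,1),np.round(P.min(0)*1e3),np.round(P.max(0)*1e3))
print(np.round(back("top",[[353.5,165.2],[258+415/4.8-.4,125+200/4.8-.4],[258+505/4.8-.4,125+190/4.8-.4]],.066)*1e3,1))
w=np.array([.589,-.119]);y=np.radians(7.5);r=w-.035*np.array([np.cos(y),np.sin(y)]);print(r)
go([*r,.32],-82.5)
cv2.imwrite("pics/s3.png",snapshot("side"))
```

```text
38 [ 589.1 -123.3   66. ] [ 584. -141.   66.] [ 596. -106.   66.]
[[ 586.1 -116.1   66. ]
 [ 582.9  -88.2   66. ]
 [ 589.2 -143.7   66. ]]
[ 0.55429943 -0.12356842]
d tool mm [-233.1   -2.    49. ] yaw tool x -104.31 F [-0.4 -1.  -1.4] t 3.78 w 0.0192
spin (y down => -dyaw): -21.80785304247496
```

View pics/s3.png

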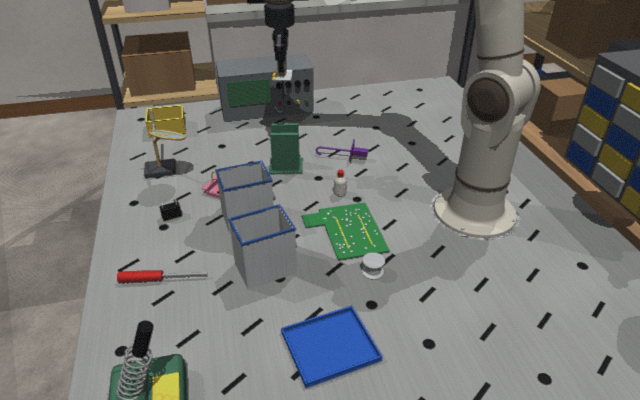

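The rod hangs clear of the stand, flange at (283,75). Next I go over the tank with the shaft 35 mm short of the bail.

>>> play_rows(deltas=[{"tx": -0.02,"ty": 0,"tz": 0.004,"spin": -2},{"tx": -0.05,"ty": 0,"tz": 0.01,"spin": -5},{"tx": -0.085,"ty": 0,"tz": 0.018,"spin": -8},{"tx": -0.12,"ty": 0,"tz": 0.025,"spin": -12},{"tx": -0.155,"ty": 0,"tz": 0.032,"spin": -15},{"tx": -0.19,"ty": 0,"tz": 0.039,"spin": -18},{"tx": -0.22,"ty": 0,"tz": 0.045,"spin": -20},{"tx": -0.233,"ty": 0,"tz": 0.048,"spin": -21.8},{"tx": -0.233,"ty": 0,"tz": 0.048,"spin": -21.8},{"tx": -0.233,"ty": 0,"tz": 0.048,"spin": -21.8},{"tx": -0.233,"ty": 0,"tz": 0.048,"spin": -21.8}])

```text
time: 4.75
position: [0.5526, -0.1249, 0.3171]
ee_rot: [-1.269, 1.115, -1.113]
contact_force: [-0.5, 0.5, -1.1]
gripper_width: 0.019
```

Run:
```python
from h import *
go([.553,-.123,.178],-82.5)
t=snapshot("top");s=snapshot("side")
f=lambda im,x,y,w,h,k:cv2.resize(im[y:y+h,x:x+w],None,fx=k,fy=k,interpolation=cv2.INTER_CUBIC)
a=f(t,315,115,90,100,4);b=f(s,190,80,110,100,4)
cv2.imwrite("pics/c4.png",cv2.convertScaleAbs(np.hstack([a,b]),alpha=1.7))
```

```text
d tool mm [ -1.8 139.1   0.9] yaw tool x -82.6 F [-0.5  0.5 -1.1] t 4.75 w 0.019
spin (y down => -dyaw): -0.10495913290449721
```

View pics/c4.png

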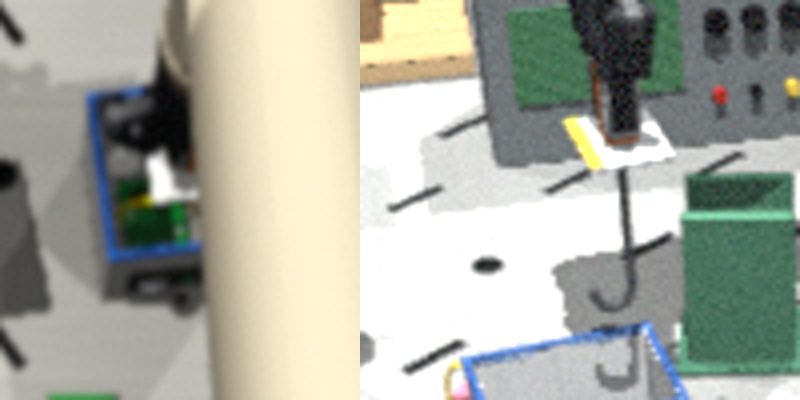

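The side crop shows the rod vertical, with the hook over the tank opening: bend at px (254,157), shaft at about (258,150). I compare these with the model.

Run:
```python
from h import *
s,M=tool();p=s["position"];o=p-[0,0,.0284];x=M[:,2]
for n,(a,z) in dict(flange=(0,0),shaftlow=(0,-.09),bottom=(.012,-.113),tip=(.024,-.093)).items(): print(n,np.round(proj("side",o+x*a+[0,0,z])[0],1))
```

```text
flange [253.9 114.9]
shaftlow [256.7 148. ]
bottom [252.7 157. ]
tip [247.3 150.9]
```

>>> play_rows(deltas=[{"tx": -0.003,"ty": 0.01,"tz": 0.002,"spin": 0},{"tx": -0.003,"ty": 0.03,"tz": 0.002,"spin": 0},{"tx": -0.003,"ty": 0.05,"tz": 0.002,"spin": 0},{"tx": -0.003,"ty": 0.07,"tz": 0.002,"spin": 0},{"tx": -0.003,"ty": 0.085,"tz": 0.002,"spin": 0},{"tx": -0.003,"ty": 0.09,"tz": 0.002,"spin": 0},{"tx": -0.003,"ty": 0.09,"tz": 0.002,"spin": 0}])

```text
time: 5.43
position: [0.5538, -0.1206, 0.2264]
ee_rot: [-1.269, 1.116, -1.111]
contact_force: [-0.3, 0.6, -0.3]
gripper_width: 0.0192
```

>>> play_rows(deltas=[{"tx": 0,"ty": 0.008,"tz": 0,"spin": 0},{"tx": 0,"ty": 0.016,"tz": 0,"spin": 0},{"tx": 0,"ty": 0.025,"tz": 0,"spin": 0},{"tx": 0,"ty": 0.034,"tz": 0,"spin": 0},{"tx": 0,"ty": 0.042,"tz": 0,"spin": 0},{"tx": 0,"ty": 0.049,"tz": 0,"spin": 0},{"tx": 0,"ty": 0.049,"tz": 0,"spin": 0},{"tx": 0,"ty": 0.049,"tz": 0,"spin": 0},{"tx": 0,"ty": 0.049,"tz": 0,"spin": 0}])

```text
time: 6.18
position: [0.5555, -0.1201, 0.1796]
ee_rot: [-1.268, 1.112, -1.112]
contact_force: [0.9, 0.3, -0.6]
gripper_width: 0.0197
```

Run:
```python
from h import *
go([.555,-.120,.178],-82.5)
t=snapshot("top");s=snapshot("side")
f=lambda im,x,y,w,h,k:cv2.resize(im[y:y+h,x:x+w],None,fx=k,fy=k,interpolation=cv2.INTER_CUBIC)
a=f(t,325,115,70,90,5);b=f(s,200,130,85,90,5)
cv2.imwrite("pics/c5.png",cv2.convertScaleAbs(np.hstack([a,b]),alpha=1.9))
```

```text
d tool mm [-0.2  1.6 -0.5] yaw tool x -82.49 F [ 0.9  0.3 -0.6] t 6.18 w 0.0197
spin (y down => -dyaw): 0.006855576368423044
```

View pics/c5.png

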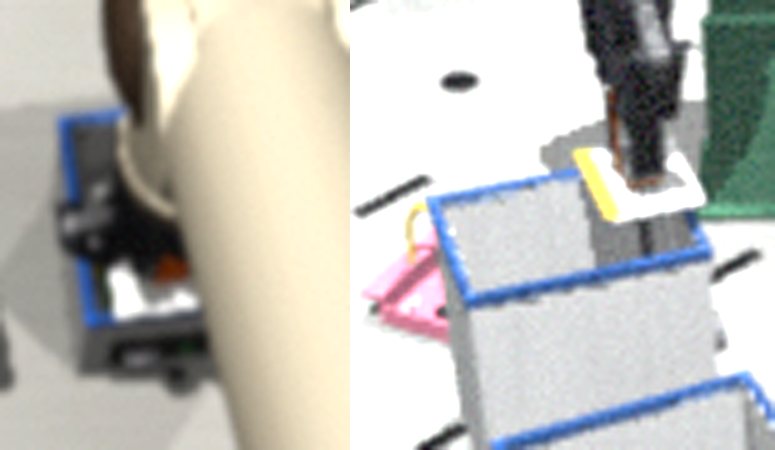

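The rod is down in the tank with the shaft inside the near rim and no contact force. Next I slide the hook under the bail and lift slowly.

>>> play_rows(deltas=[{"tx": 0,"ty": 0.002,"tz": 0,"spin": 0},{"tx": 0,"ty": 0.002,"tz": 0.006,"spin": 0},{"tx": 0,"ty": 0.002,"tz": 0.012,"spin": 0},{"tx": 0,"ty": 0.002,"tz": 0.018,"spin": 0},{"tx": 0,"ty": 0.002,"tz": 0.023,"spin": 0},{"tx": 0,"ty": 0.002,"tz": 0.024,"spin": 0},{"tx": 0,"ty": 0.002,"tz": 0.024,"spin": 0},{"tx": 0,"ty": 0.002,"tz": 0.024,"spin": 0}])

```text
time: 6.95
position: [0.5789, -0.1169, 0.1771]
ee_rot: [-1.269, 1.112, -1.112]
contact_force: [-0.5, -0.4, -1.0]
gripper_width: 0.0192
```

>>> play_rows(deltas=[{"tx": 0,"ty": -0.004,"tz": 0,"spin": 0},{"tx": 0,"ty": -0.009,"tz": 0,"spin": 0},{"tx": 0,"ty": -0.014,"tz": 0,"spin": 0},{"tx": 0,"ty": -0.018,"tz": 0,"spin": 0},{"tx": 0,"ty": -0.022,"tz": 0,"spin": 0},{"tx": 0,"ty": -0.026,"tz": 0,"spin": 0},{"tx": 0,"ty": -0.03,"tz": 0,"spin": 0},{"tx": 0,"ty": -0.035,"tz": 0,"spin": 0},{"tx": 0,"ty": -0.04,"tz": 0,"spin": 0},{"tx": 0,"ty": -0.04,"tz": 0,"spin": 0},{"tx": 0,"ty": -0.04,"tz": 0,"spin": 0}])

```text
time: 7.87
position: [0.5792, -0.1171, 0.2177]
ee_rot: [-1.268, 1.112, -1.113]
contact_force: [0.6, 0.2, -2.5]
gripper_width: 0.0193
```

```bash
python3 -c "
from h import *
for i in range(3): go([.578,-.117,.36],-82.5); snapshot('side')"
```

```text
d tool mm [  -0.2 -142.3   -1.1] yaw tool x -82.5 F [ 0.6  0.2 -2.5] t 7.87 w 0.0193
spin (y down => -dyaw): -0.002161720967492897
d tool mm [  -0.2 -142.6   -0.9] yaw tool x -82.5 F [ 0.1 -0.2 -2.1] t 7.92 w 0.0194
spin (y down => -dyaw): -0.003136370949391676
d tool mm [  -0.2 -142.9   -0.8] yaw tool x -82.5 F [ 0.1 -0.1 -2.2] t 7.97 w 0.0192
spin (y down => -dyaw): -0.00021412450722380072
```

The wrist force grew by about 1.2 N, so the basket is hooked. I keep lifting.

>>> play_rows(deltas=[{"tx": 0,"ty": -0.01,"tz": 0,"spin": 0},{"tx": 0,"ty": -0.022,"tz": 0,"spin": 0},{"tx": 0,"ty": -0.036,"tz": 0,"spin": 0},{"tx": 0,"ty": -0.05,"tz": 0,"spin": 0},{"tx": 0,"ty": -0.064,"tz": 0,"spin": 0},{"tx": 0,"ty": -0.078,"tz": 0,"spin": 0},{"tx": 0,"ty": -0.092,"tz": 0,"spin": 0},{"tx": 0,"ty": -0.106,"tz": 0,"spin": 0},{"tx": 0,"ty": -0.12,"tz": 0,"spin": 0},{"tx": 0,"ty": -0.134,"tz": 0,"spin": 0},{"tx": 0,"ty": -0.146,"tz": 0,"spin": 0},{"tx": 0,"ty": -0.152,"tz": 0,"spin": 0}])

```text
time: 9.02
position: [0.5797, -0.1168, 0.3722]
ee_rot: [-1.267, 1.109, -1.114]
contact_force: [0.0, 0.0, -1.4]
gripper_width: 0.0195
```

>>> play_rows(deltas=[{"tx": 0,"ty": 0,"tz": 0,"spin": 0},{"tx": 0,"ty": 0,"tz": 0,"spin": 0},{"tx": 0,"ty": 0,"tz": 0,"spin": 0}])

```text
time: 9.27
position: [0.5785, -0.1171, 0.3685]
ee_rot: [-1.269, 1.113, -1.111]
contact_force: [0.4, 0.1, -2.0]
gripper_width: 0.0191
```

Run:
```python
from h import *
go([.482,.333,.37],-81)
s=snapshot("side")
cv2.imwrite("pics/c6.png",cv2.convertScaleAbs(cv2.resize(s[20:300,150:400],None,fx=2,fy=2),alpha=1.5))
```

```text
d tool mm [-458.8   -1.3  -36.9] yaw tool x -82.5 F [ 0.4  0.1 -2. ] t 9.27 w 0.0191
spin (y down => -dyaw): -1.4986739536614664
```

View pics/c6.png

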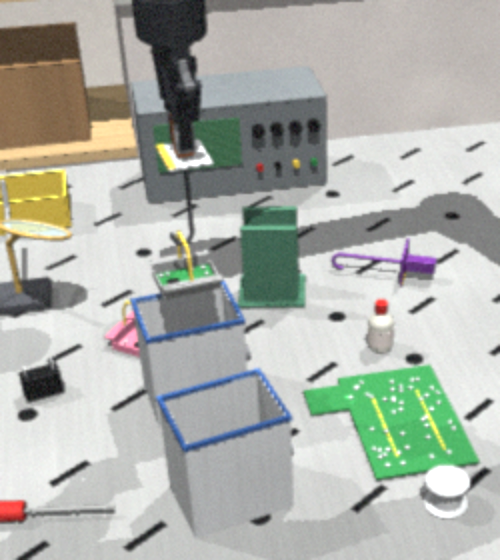

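The green-board basket hangs level above the tank at crop (187,275). Next I carry it smoothly over the other tank to the tray.

>>> play_rows(deltas=[{"tx": -0.003,"ty": 0,"tz": 0,"spin": 0},{"tx": -0.009,"ty": 0,"tz": -0.001,"spin": 0},{"tx": -0.018,"ty": 0,"tz": -0.002,"spin": 0},{"tx": -0.03,"ty": 0,"tz": -0.003,"spin": 0},{"tx": -0.046,"ty": 0,"tz": -0.005,"spin": 0},{"tx": -0.064,"ty": 0,"tz": -0.007,"spin": 0},{"tx": -0.084,"ty": 0,"tz": -0.009,"spin": 0},{"tx": -0.105,"ty": 0,"tz": -0.011,"spin": 0},{"tx": -0.127,"ty": 0,"tz": -0.013,"spin": 0},{"tx": -0.149,"ty": 0,"tz": -0.016,"spin": 0},{"tx": -0.171,"ty": 0,"tz": -0.018,"spin": 0},{"tx": -0.193,"ty": 0,"tz": -0.02,"spin": 0}])

```text
time: 10.32
position: [0.5326, 0.0746, 0.3696]
ee_rot: [-1.269, 1.11, -1.111]
contact_force: [-0.6, 0.8, -3.2]
gripper_width: 0.0191
```

>>> play_rows(deltas=[{"tx": -0.022,"ty": 0,"tz": -0.002,"spin": 0},{"tx": -0.044,"ty": 0,"tz": -0.005,"spin": 0},{"tx": -0.066,"ty": 0,"tz": -0.007,"spin": 0},{"tx": -0.088,"ty": 0,"tz": -0.009,"spin": 0},{"tx": -0.11,"ty": 0,"tz": -0.012,"spin": 0},{"tx": -0.132,"ty": 0,"tz": -0.014,"spin": 0},{"tx": -0.154,"ty": 0,"tz": -0.016,"spin": 0},{"tx": -0.174,"ty": 0,"tz": -0.018,"spin": 0},{"tx": -0.192,"ty": 0,"tz": -0.02,"spin": 0},{"tx": -0.208,"ty": 0,"tz": -0.022,"spin": 0},{"tx": -0.222,"ty": 0,"tz": -0.023,"spin": 0},{"tx": -0.234,"ty": 0,"tz": -0.024,"spin": 0}])

```text
time: 11.32
position: [0.4773, 0.3033, 0.3696]
ee_rot: [-1.269, 1.11, -1.11]
contact_force: [0.2, 0.4, -1.7]
gripper_width: 0.0195
```

>>> play_rows(deltas=[{"tx": -0.01,"ty": 0,"tz": -0.001,"spin": 0},{"tx": -0.018,"ty": 0,"tz": -0.002,"spin": 0},{"tx": -0.024,"ty": 0,"tz": -0.003,"spin": 0},{"tx": -0.028,"ty": 0,"tz": -0.004,"spin": 0},{"tx": -0.031,"ty": 0,"tz": -0.004,"spin": 0},{"tx": -0.031,"ty": 0,"tz": -0.004,"spin": 0},{"tx": -0.031,"ty": 0,"tz": -0.004,"spin": 0},{"tx": -0.031,"ty": 0,"tz": -0.004,"spin": 0},{"tx": -0.031,"ty": 0,"tz": -0.004,"spin": 0},{"tx": -0.031,"ty": 0,"tz": -0.004,"spin": 0},{"tx": -0.031,"ty": 0,"tz": -0.004,"spin": 0}])

```text
time: 12.23
position: [0.4717, 0.3305, 0.3693]
ee_rot: [-1.268, 1.113, -1.113]
contact_force: [-0.1, -0.2, -2.5]
gripper_width: 0.0192
```

Run:
```python
from h import *
go([.471,.331,.25],-81)
s=snapshot("side");t=snapshot("top")
a=cv2.resize(s[150:400,240:420],None,fx=2.2,fy=2.2);b=cv2.resize(t[140:265,150:255],None,fx=3.6,fy=4.4)
cv2.imwrite("pics/c7.png",cv2.convertScaleAbs(np.hstack([a,b]),alpha=1.5))
```

```text
d tool mm [ -0.6 119.3  -0.7] yaw tool x -82.53 F [-0.1 -0.2 -2.5] t 12.23 w 0.0192
spin (y down => -dyaw): -1.5328375776144583
```

View pics/c7.png

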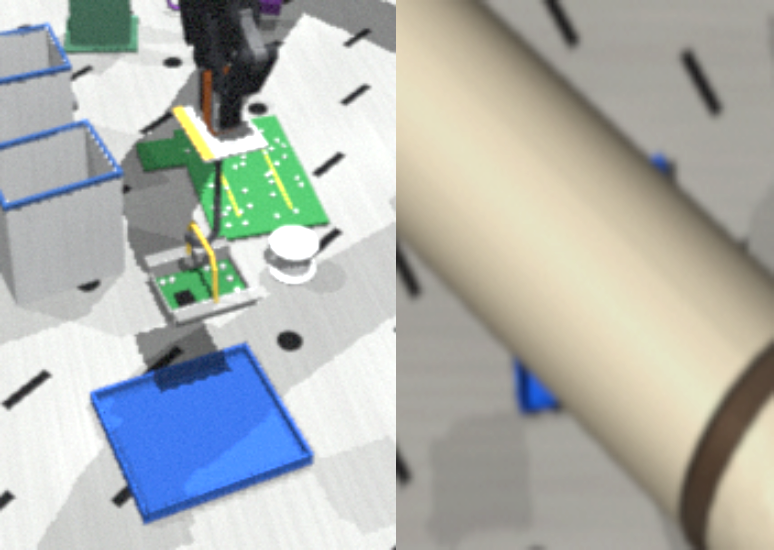

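The basket hangs level, crop (200,280), above the tray. I lower it, the last part slowly.

>>> play_rows(deltas=[{"tx": 0,"ty": 0.006,"tz": 0,"spin": 0},{"tx": 0,"ty": 0.016,"tz": 0,"spin": 0},{"tx": 0,"ty": 0.03,"tz": 0,"spin": 0},{"tx": 0,"ty": 0.046,"tz": 0,"spin": 0},{"tx": 0,"ty": 0.062,"tz": 0,"spin": 0},{"tx": 0,"ty": 0.078,"tz": 0,"spin": 0},{"tx": 0,"ty": 0.094,"tz": 0,"spin": 0},{"tx": 0,"ty": 0.11,"tz": 0,"spin": 0},{"tx": 0,"ty": 0.126,"tz": 0,"spin": 0},{"tx": 0,"ty": 0.14,"tz": 0,"spin": 0},{"tx": 0,"ty": 0.15,"tz": 0,"spin": 0},{"tx": 0,"ty": 0.154,"tz": 0,"spin": 0}])

```text
time: 13.33
position: [0.4707, 0.33, 0.2131]
ee_rot: [-1.271, 1.113, -1.112]
contact_force: [0.7, -0.4, -2.6]
gripper_width: 0.0191
```

>>> play_rows(deltas=[{"tx": 0,"ty": 0,"tz": 0,"spin": 0},{"tx": 0,"ty": 0,"tz": 0,"spin": 0},{"tx": 0,"ty": 0,"tz": 0,"spin": 0},{"tx": 0,"ty": 0.003,"tz": 0,"spin": 0},{"tx": 0,"ty": 0.006,"tz": 0,"spin": 0},{"tx": 0,"ty": 0.009,"tz": 0,"spin": 0},{"tx": 0,"ty": 0.012,"tz": 0,"spin": 0},{"tx": 0,"ty": 0.015,"tz": 0,"spin": 0},{"tx": 0,"ty": 0.018,"tz": 0,"spin": 0},{"tx": 0,"ty": 0.021,"tz": 0,"spin": 0},{"tx": 0,"ty": 0.025,"tz": 0,"spin": 0},{"tx": 0,"ty": 0.029,"tz": 0,"spin": 0}])

```text
time: 14.33
position: [0.4717, 0.3309, 0.1861]
ee_rot: [-1.268, 1.112, -1.112]
contact_force: [0.7, 0.1, -1.3]
gripper_width: 0.0191
```

>>> play_rows(deltas=[{"tx": 0,"ty": 0.004,"tz": 0,"spin": 0},{"tx": 0,"ty": 0.008,"tz": 0,"spin": 0},{"tx": 0,"ty": 0.01,"tz": 0,"spin": 0},{"tx": 0,"ty": 0.01,"tz": 0,"spin": 0},{"tx": 0,"ty": 0.01,"tz": 0,"spin": 0}])

```text
time: 14.75
position: [0.4715, 0.3308, 0.1762]
ee_rot: [-1.269, 1.112, -1.112]
contact_force: [0.6, -0.6, -0.9]
gripper_width: 0.0189
```

Run:
```python
from h import *
go([.471,.331,.176],-82.5)
s=snapshot("side")
cv2.imwrite("pics/c8.png",cv2.convertScaleAbs(cv2.resize(s[240:390,270:390],None,fx=4,fy=4,interpolation=cv2.INTER_CUBIC),alpha=1.5))
go([.471,.331,.176],-82.5)
```

```text
d tool mm [-0.3  0.2 -0.5] yaw tool x -82.5 F [ 0.6 -0.6 -0.9] t 14.75 w 0.0189
spin (y down => -dyaw): 0.00323288732472804
d tool mm [-0.2  0.4 -0.6] yaw tool x -82.49 F [-0.1  0.2 -0.9] t 14.8 w 0.0196
spin (y down => -dyaw): 0.006845748685393005
```

View pics/c8.png

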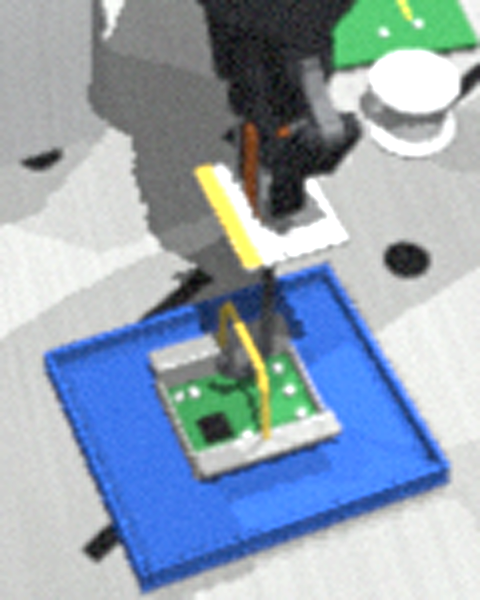

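The basket stands upright in the tray and the hook has dropped below the bail bar. I back the hook out toward -x, then rise.

>>> play_rows(deltas=[{"tx": 0,"ty": 0.002,"tz": 0,"spin": 0},{"tx": 0,"ty": 0.002,"tz": -0.005,"spin": 0},{"tx": 0,"ty": 0.002,"tz": -0.01,"spin": 0},{"tx": 0,"ty": 0.002,"tz": -0.016,"spin": 0},{"tx": 0,"ty": 0.002,"tz": -0.022,"spin": 0},{"tx": 0,"ty": 0.002,"tz": -0.028,"spin": 0},{"tx": 0,"ty": 0.002,"tz": -0.028,"spin": 0},{"tx": 0,"ty": 0.002,"tz": -0.028,"spin": 0},{"tx": 0,"ty": 0.002,"tz": -0.028,"spin": 0}])

```text
time: 15.55
position: [0.4441, 0.3271, 0.1745]
ee_rot: [-1.268, 1.112, -1.113]
contact_force: [-0.4, -0.6, -0.8]
gripper_width: 0.0192
```

Run:
```python
from h import *
go([.443,.327,.174],-82.5)
s=snapshot("side")
cv2.imwrite("pics/c9.png",cv2.convertScaleAbs(cv2.resize(s[240:390,270:390],None,fx=4,fy=4,interpolation=cv2.INTER_CUBIC),alpha=1.5))
```

```text
d tool mm [-0.1  0.5 -1.1] yaw tool x -82.5 F [-0.4 -0.6 -0.8] t 15.55 w 0.0192
spin (y down => -dyaw): -0.003302258726961327
```

View pics/c9.png

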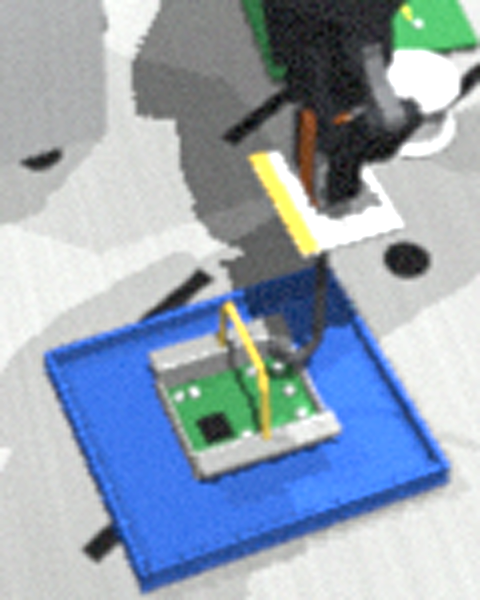

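The hook is clear of the bail, with its tip near crop (275,350), and the basket hasn't moved. I rise.

>>> play_rows(deltas=[{"tx": 0,"ty": -0.005,"tz": 0,"spin": 0},{"tx": 0,"ty": -0.015,"tz": 0,"spin": 0},{"tx": 0,"ty": -0.03,"tz": 0,"spin": 0},{"tx": 0,"ty": -0.045,"tz": 0,"spin": 0},{"tx": 0,"ty": -0.06,"tz": 0,"spin": 0},{"tx": 0,"ty": -0.08,"tz": 0,"spin": 0},{"tx": 0,"ty": -0.105,"tz": 0,"spin": 0},{"tx": 0,"ty": -0.13,"tz": 0,"spin": 0},{"tx": 0,"ty": -0.15,"tz": 0,"spin": 0},{"tx": 0,"ty": -0.16,"tz": 0,"spin": 0},{"tx": 0,"ty": -0.16,"tz": 0,"spin": 0},{"tx": 0,"ty": -0.16,"tz": 0,"spin": 0}])

```text
time: 16.6
position: [0.4439, 0.327, 0.3344]
ee_rot: [-1.268, 1.112, -1.113]
contact_force: [-0.5, -0.7, -1.3]
gripper_width: 0.0194
```

Run:
```python
from h import *
go([.4495,-.3374,.335],-104.3)
```

```text
d tool mm [ 6.595e+02 -6.000e-01 -8.100e+01] yaw tool x -82.51 F [-0.5 -0.7 -1.3] t 16.6 w 0.0194
spin (y down => -dyaw): 21.786659340338034
```

>>> play_rows(deltas=[{"tx": 0.008,"ty": 0,"tz": 0,"spin": 0},{"tx": 0.024,"ty": 0,"tz": 0,"spin": 0},{"tx": 0.046,"ty": 0,"tz": 0,"spin": 0},{"tx": 0.074,"ty": 0,"tz": 0,"spin": 0},{"tx": 0.104,"ty": 0,"tz": 0,"spin": 0},{"tx": 0.136,"ty": 0,"tz": 0,"spin": 0},{"tx": 0.168,"ty": 0,"tz": 0,"spin": 0},{"tx": 0.2,"ty": 0,"tz": -0.003,"spin": 2},{"tx": 0.232,"ty": 0,"tz": -0.006,"spin": 4},{"tx": 0.264,"ty": 0,"tz": -0.01,"spin": 6},{"tx": 0.296,"ty": 0,"tz": -0.015,"spin": 8},{"tx": 0.328,"ty": 0,"tz": -0.02,"spin": 10}])

```text
time: 17.6
position: [0.4653, -0.003, 0.3328]
ee_rot: [-1.189, 1.245, -1.242]
contact_force: [-0.2, 0.5, -0.9]
gripper_width: 0.0193
```

Run:
```python
from h import *
go([.4495,-.3374,.335],-104.3)
```

```text
d tool mm [334.7  -2.2  -0.4] yaw tool x -92.64 F [-0.2  0.5 -0.9] t 17.6 w 0.0193
spin (y down => -dyaw): 11.66219120650615
```

>>> play_rows(deltas=[{"tx": 0.03,"ty": 0,"tz": 0,"spin": 1},{"tx": 0.06,"ty": 0,"tz": 0,"spin": 2},{"tx": 0.092,"ty": 0,"tz": 0,"spin": 4},{"tx": 0.124,"ty": 0,"tz": 0,"spin": 6},{"tx": 0.156,"ty": 0,"tz": 0,"spin": 8},{"tx": 0.188,"ty": 0,"tz": 0,"spin": 10},{"tx": 0.22,"ty": 0,"tz": 0,"spin": 11},{"tx": 0.25,"ty": 0,"tz": 0,"spin": 11.7},{"tx": 0.28,"ty": 0,"tz": 0,"spin": 11.7},{"tx": 0.305,"ty": 0,"tz": 0,"spin": 11.7},{"tx": 0.323,"ty": 0,"tz": 0,"spin": 11.7},{"tx": 0.333,"ty": 0,"tz": 0,"spin": 11.7}])

```text
time: 18.6
position: [0.4499, -0.3364, 0.3321]
ee_rot: [-1.081, 1.395, -1.39]
contact_force: [0.5, -0.4, -1.6]
gripper_width: 0.0194
```

>>> play_rows(deltas=[{"tx": 0,"ty": 0,"tz": 0,"spin": 0},{"tx": 0,"ty": 0,"tz": 0,"spin": 0},{"tx": 0,"ty": 0,"tz": 0,"spin": 0},{"tx": 0,"ty": 0,"tz": 0,"spin": 0},{"tx": 0,"ty": 0,"tz": 0,"spin": 0},{"tx": 0,"ty": 0,"tz": 0,"spin": 0}])

```text
time: 19.1
position: [0.4526, -0.3324, 0.3346]
ee_rot: [-1.082, 1.388, -1.389]
contact_force: [0.4, 0.8, -0.5]
gripper_width: 0.019
```

Run:
```python
from h import *
for i in range(3): go([.4495,-.3374,.1584],-104.3); snapshot("side")
```

```text
d tool mm [  5.6 176.2  -1.9] yaw tool x -104.11 F [ 0.4  0.8 -0.5] t 19.1 w 0.019
spin (y down => -dyaw): 0.1920302763330568
d tool mm [  5.3 176.2  -1.9] yaw tool x -104.13 F [ 0.4 -0.3 -1. ] t 19.15 w 0.0191
spin (y down => -dyaw): 0.172446762584741
d tool mm [  5.1 176.1  -1.8] yaw tool x -104.15 F [-0.1 -0.2 -0.8] t 19.2 w 0.0194
spin (y down => -dyaw): 0.15292510162730366
```

>>> play_rows(deltas=[{"tx": 0.0045,"ty": 0,"tz": -0.0015,"spin": 0.1},{"tx": 0.0045,"ty": 0,"tz": -0.0015,"spin": 0.1},{"tx": 0.0045,"ty": 0.015,"tz": -0.0015,"spin": 0.1},{"tx": 0.0045,"ty": 0.03,"tz": -0.0015,"spin": 0.1},{"tx": 0.0045,"ty": 0.05,"tz": -0.0015,"spin": 0.1},{"tx": 0.0045,"ty": 0.07,"tz": -0.0015,"spin": 0.1},{"tx": 0.0045,"ty": 0.09,"tz": -0.0015,"spin": 0.1},{"tx": 0.0045,"ty": 0.11,"tz": -0.0015,"spin": 0.1},{"tx": 0.0045,"ty": 0.13,"tz": -0.0015,"spin": 0.1},{"tx": 0.0045,"ty": 0.145,"tz": -0.0015,"spin": 0.1},{"tx": 0.0045,"ty": 0.15,"tz": -0.0015,"spin": 0.1},{"tx": 0.0045,"ty": 0.15,"tz": -0.0015,"spin": 0.1}])

```text
time: 20.25
position: [0.4487, -0.3371, 0.1829]
ee_rot: [-1.081, 1.394, -1.388]
contact_force: [-0.4, -0.6, -1.4]
gripper_width: 0.0194
```

Run:
```python
from h import *
for i in range(3): go([.4495,-.3374,.1584],-104.3); snapshot("side")
```

```text
d tool mm [ 0.2 24.5  0.9] yaw tool x -104.32 F [-0.4 -0.6 -1.4] t 20.25 w 0.0194
spin (y down => -dyaw): -0.021938483020932154
d tool mm [-0.  25.7 -0. ] yaw tool x -104.32 F [-0.3 -0.1 -0.6] t 20.3 w 0.019
spin (y down => -dyaw): -0.015237237399276182
d tool mm [-0.2 26.6 -0.7] yaw tool x -104.31 F [ 0.5 -0.4 -0.6] t 20.35 w 0.0191
spin (y down => -dyaw): -0.011910166809258271
```

Aligned. I make the last descent until the flange touches, then release.

>>> play_rows(deltas=[{"tx": 0,"ty": 0.006,"tz": 0,"spin": 0},{"tx": 0,"ty": 0.012,"tz": 0,"spin": 0},{"tx": 0,"ty": 0.018,"tz": 0,"spin": 0},{"tx": 0,"ty": 0.022,"tz": 0,"spin": 0},{"tx": 0,"ty": 0.025,"tz": 0,"spin": 0},{"tx": 0,"ty": 0.026,"tz": 0,"spin": 0},{"tx": 0,"ty": 0.026,"tz": 0,"spin": 0},{"tx": 0,"ty": 0.026,"tz": 0,"spin": 0},{"tx": 0,"ty": 0.026,"tz": 0,"spin": 0}])

```text
time: 21.15
position: [0.4495, -0.3372, 0.1584]
ee_rot: [-1.081, 1.391, -1.39]
contact_force: [-1.9, 1.3, 3.2]
gripper_width: 0.0191
```

Run:
```python
from h import *
go([.4495,-.3374,.1584],-104.3)
s=snapshot("side")
cv2.imwrite("pics/c10.png",cv2.convertScaleAbs(cv2.resize(s[80:180,230:330],None,fx=5,fy=5,interpolation=cv2.INTER_CUBIC),alpha=1.5))
go([.4495,-.3374,.1584],-104.3)
```

```text
d tool mm [0.2 0.  0.1] yaw tool x -104.3 F [-1.9  1.3  3.2] t 21.15 w 0.0191
spin (y down => -dyaw): -0.001218899643603777
d tool mm [0.2 0.  0.1] yaw tool x -104.3 F [-2.6  0.5  4.9] t 21.2 w 0.0192
spin (y down => -dyaw): 0.0007741056895866905
```

View pics/c10.png

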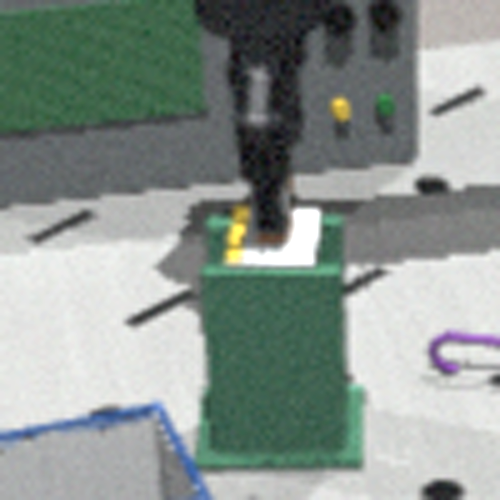

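The flange rests across both rails at (275,240), as it did at the start, with about 4 N of contact. I release and retreat upward.

>>> play_rows(deltas=[{"tx": 0,"ty": 0,"tz": 0,"spin": 0},{"tx": 0,"ty": 0,"tz": 0,"spin": 0},{"tx": 0,"ty": 0,"tz": 0,"spin": 0},{"tx": 0,"ty": 0,"tz": 0,"spin": 0},{"tx": 0,"ty": 0,"tz": 0,"spin": 0},{"tx": 0,"ty": 0,"tz": 0,"spin": 0},{"tx": 0,"ty": 0,"tz": 0,"spin": 0},{"tx": 0,"ty": 0,"tz": 0,"spin": 0},{"tx": 0,"ty": 0,"tz": 0,"spin": 0},{"tx": 0,"ty": 0,"tz": 0,"spin": 0}], gripper=-1)

```text
time: 22.03
position: [0.4497, -0.3374, 0.1583]
ee_rot: [-1.081, 1.391, -1.391]
contact_force: [-0.0, -0.0, -0.3]
gripper_width: 0.0858
```

>>> play_rows(deltas=[{"tx": 0,"ty": -0.008,"tz": 0,"spin": 0},{"tx": 0,"ty": -0.02,"tz": 0,"spin": 0},{"tx": 0,"ty": -0.035,"tz": 0,"spin": 0},{"tx": 0,"ty": -0.055,"tz": 0,"spin": 0},{"tx": 0,"ty": -0.08,"tz": 0,"spin": 0},{"tx": 0,"ty": -0.105,"tz": 0,"spin": 0},{"tx": 0,"ty": -0.125,"tz": 0,"spin": 0},{"tx": 0,"ty": -0.13,"tz": 0,"spin": 0},{"tx": 0,"ty": -0.13,"tz": 0,"spin": 0},{"tx": 0,"ty": -0.13,"tz": 0,"spin": 0},{"tx": 0,"ty": -0.13,"tz": 0,"spin": 0},{"tx": 0,"ty": -0.13,"tz": 0,"spin": 0}])

```text
time: 23.03
position: [0.4489, -0.3369, 0.2869]
ee_rot: [-1.081, 1.393, -1.388]
contact_force: [-0.2, -0.3, 0.8]
gripper_width: 0.0855
```

Run:
```python
from h import *
go([.4495,-.3374,.1584],-104.3)
s=snapshot("side")
cv2.imwrite("pics/c11.png",cv2.convertScaleAbs(cv2.resize(s[40:400,200:400],None,fx=1.6,fy=1.6,interpolation=cv2.INTER_CUBIC),alpha=1.5))
```

```text
d tool mm [  0.5 128.5   1. ] yaw tool x -104.3 F [-0.2 -0.3  0.8] t 23.03 w 0.0855
spin (y down => -dyaw): 0.0017907446742526645
```

The viewer's limit is reached, so I check by comparing pixels and then hand in.

Run:
```python
from h import *
s=snapshot("side");s0=cv2.imread("pics/side0.png")
def cen(im,box,lo,hi):
    x,y,w,h=box;m=cv2.inRange(cv2.cvtColor(im,cv2.COLOR_BGR2HSV)[y:y+h,x:x+w],lo,hi);v,u=np.nonzero(m);return len(u),np.round([u.mean()+x,v.mean()+y],1)
for im in(s0,s): print("orange",cen(im,(270,100,30,40),(3,150,70),(16,255,255)),"stripe",cen(im,(268,120,34,20),(22,150,90),(34,255,255)))
print("bail/tray",cen(s,(300,300,50,60),(20,120,70),(34,255,255)))
c9=cv2.imread("pics/c9.png");c=cv2.convertScaleAbs(cv2.resize(s[240:390,270:390],None,fx=4,fy=4,interpolation=cv2.INTER_CUBIC),alpha=1.5)
print("basket diff vs c9",np.abs(c9[380:580,150:350].astype(int)-c[380:580,150:350]).mean(), "vs empty", np.abs(cv2.convertScaleAbs(cv2.resize(s0[240:390,270:390],None,fx=4,fy=4),alpha=1.5)[380:580,150:350].astype(int)-c[380:580,150:350]).mean())
arm.close_job()
```

```text
orange (94, array([283.8, 119. ])) stripe (16, array([276.6, 126.8]))
orange (106, array([283.9, 117.9])) stripe (13, array([276.8, 126.2]))
bail/tray (57, array([332.5, 330.4]))
basket diff vs c9 10.519266666666667 vs empty 32.22943333333333
the job is handed in; nothing more can be done
```

The job is done and handed in at about 23 s. I took the rod by its orange grip and lifted the green-board basket out of its tank by the bail. I set it upright in the blue tray with the hook, unhooked, hung the rod back on its stand and let go. The gripper never touched the basket.

**Last checks:**
- **Rod:** the orange grip and the yellow stripe are within about 1 px of where they started. The gripper is open about 130 mm above its grasp height, with contact force near zero.
- **Basket:** the last picture I viewed, taken after unhooking, shows it upright in the tray with the hook clear of the bail. In the final frame the bail still shows yellow over the tray. That patch is much closer to the unhooking picture than to the empty tray (mean difference 10.5 against 32), though not identical.
- **Not done:** the picture after letting go could not be viewed because the 12-picture limit was reached, so the final state was checked by pixel comparison only.

No check failed.

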